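# Back the label winder off by one notch

## Task

The hand winder for labels has been wound one notch too far. With a fingertip, throw its pawl up and over so that it rests lifted out of the teeth, then push the disc's handle to turn the disc back (clockwise seen from above) by exactly one notch, and tip the pawl down again so that it sits fully in the next gap and locks the disc. Only touch and push: pick nothing up, leave the cardboard core on its spindle, and do not disturb the things standing round the winder.

Things in the scene. Friction and masses are not known exactly. Their poses are not given: they have to be found in the camera images.
- winder: Hand winder for label rolls, screwed to the desk. Grey base plate 190 x 262 x 16 mm (x from -95 to 95 mm, y from -100 to 162 mm in its frame). Origin on the desk, straight under the axis of the winding disc; z up; its y axis points from the disc's axis to the pawl.
- disc_centre (a point): Centre of the disc's top face, 30 mm above the desk. Disc: aluminium, 176 mm diameter, 10 saw teeth round the rim (radius 66 to 88 mm, tops 42 mm above the desk). A spindle 22 mm thick rises here to 80 mm above the desk. With the pawl down, the upright tooth faces stop the disc from turning back.
- wheel (a joint): Angle (rad) of the disc about its upright axis; starts near 0, grows counter-clockwise seen from above (winding), falls when turned back. One notch is 0.628 rad (36 degrees); the pawl drops fully into the next gap from -0.77 to -0.48 rad, best at -0.628. Friction about 0.05 N m: it stays where it is left.
- handle_top (a point): Centre of the top of the black upright handle on the disc: a round post 18 mm in diameter, from the disc's face (30 mm above the desk) up to 80 mm, 58 mm from the disc's axis. With the wheel at 0 its bearing from the disc's axis is -60 degrees from the winder's x axis (towards -y); it turns with the disc.
- pawl (a joint): Angle (rad) of the throw-over pawl. 0: fully down, its steel nose (10 mm wide) in a gap between teeth at y = 70 to 84 mm of the winder. 0.95: thrown over against its stop, away from the disc. Weighted: past about 0.5 rad it falls over by itself and stays lifted, below that it falls down by itself; a nose on top of a tooth stops it at about 0.2. Under 1 N at the ball moves it.
- pawl_hinge (a point): Middle of the pawl's level hinge, parallel to the winder's x axis, at y = 130 mm and 55 mm above the desk in the winder's frame, between two grey cheeks (each 8 x 24 mm, at x = +-16 mm, tops 66 mm above the desk).
- pawl_ball (a point): Centre of the black ball (22 mm diameter) on the end of the pawl's thumb lever, a smooth rod 8 mm thick and 75 mm long from hinge to ball centre. Pawl down: the ball leans towards the disc, at y = 98 mm and 123 mm above the desk in the winder's frame; thrown over: at y = 167 mm and 120 mm above the desk; highest (130 mm) in between.
- core: Empty cardboard core, a tube 38 mm outside, 28 mm inside, 55 mm tall, standing loose round the spindle on the disc. Origin at the centre of its underside. To be left there.
- label_roll: Roll of labels lying flat on the desk beyond the winder: a brown ring 84 mm outside, 38 mm inside, 50 mm tall. Origin at the centre of its underside. Leave alone.
- stamp: Hand stamp with a black foot 36 x 56 mm and a wooden knob on top, 72 mm tall, standing on the desk beyond the winder. Origin at the centre of its underside. Leave alone.
- glue_stick: White and grey glue stick standing upright on the desk, 28 mm diameter, 88 mm tall, near the end of the winder that is away from the pawl. Origin at the centre of its underside. Leave alone.

How it is judged:
On the way, in this order (a step that is already met when the one before it is completed fails the run):
1. the pawl is thrown over and rests lifted while the disc is still in its first notch (value of joint pawl above 0.85 rad and value of joint wheel between -0.3 and 0.3 rad), for 0.2 s.
2. with the pawl lifted, the disc is turned back about one notch (value of joint pawl above 0.75 rad and value of joint wheel between -0.86 and -0.4 rad), for 0.1 s.
At the end, for the whole second after the job is handed in: The disc is at rest one notch (0.628 rad) back, between -0.86 and -0.40 rad, and the pawl is down in that gap (below 0.08 rad); the core stands on its spindle (moved under 12 mm, tilted under 0.2 rad); label roll, stamp and glue stick are within 20 mm of where they stood (value of joint pawl below 0.08 rad and value of joint wheel between -0.86 and -0.4 rad and velocity of joint wheel between -0.05 and 0.05 rad/s and distance of core from where it was at the start of the episode below 0.012 m and angle between core's own z axis and vertical below 0.2 rad and distance of each of label_roll, stamp, glue_stick from where it was at the start of the episode below 0.02 m); the robot touches nothing.
It fails at once if the core is lifted or knocked off its spindle (distance of core from where it was at the start of the episode above 0.02 m).
It fails at once if the label roll is lifted, carried or pushed away (distance of label_roll from where it was at the start of the episode above 0.03 m).
It fails at once if the stamp is lifted, carried or pushed away (distance of stamp from where it was at the start of the episode above 0.03 m).
It fails at once if the glue stick is lifted, carried or pushed away (distance of glue_stick from where it was at the start of the episode above 0.03 m).
It fails at once if the disc is turned back two notches (value of joint wheel below -1.1 rad).
It also fails if it takes over 56 s, if anything falls off the work surface, if the arm or the gripper's body presses on something with over 40 N, if the wrist force passes 120 N, or if a joint passes its speed limit or range.

## Robot

A 7-joint arm with a two-finger parallel gripper is mounted at the origin on the work surface. World frame = base frame: x ahead of the robot, y to its left, z up, the work surface at z = 0. Lengths are in m, angles in rad, forces in N, time in s.
With the tool pointing down it reaches from about 0.35 to 0.9 m from the base axis. Payload 7.2 kg.
Tool frame: the origin (TCP) lies between the finger pads; the fingertips stand 22 mm ahead of it and the grasp point (between the pads) lies 3 mm ahead of it; x points along the fingers, y is the direction in which the jaws open and shut, and the axes are right-handed (so a half turn about x gives the same grasp; the last joint's range is limited). The gripper opens to 88 mm and grips with 3 to 60 N. Pads are 20 mm wide; open, the fingers measure 115 mm over their backs; the gripper's body (75 mm by 178 mm) begins 61 mm behind the grasp point.
Start: joints at [1.14, 0.411, -0.013, 1.596, 0.006, 1.134, -0.082], TCP at [0.222, -0.584, 0.245] pointing down, gripper open.
Joint ranges: [-2.95, 2.95], [-0.29, 1.99], [-1.47, 1.44], [0.14, 2.54], [-1.03, 4.17], [0.13, 1.85], [-2.86, 2.86]. Speed limits (rad/s): [2.39, 2.39, 3.01, 3.01, 3.14, 3.14, 3.14].

## Interface

Orientations are given as a rotation vector (axis times angle).
In Python, from rig import readout, grab_frame, calibration, hand_in, regions_of gives the robot as it stands. The module is installed in compiled form; this text tells all that it offers.
- The arm moves only by the tool move_arm, never from a script. Its argument "series" is one flat list of numbers, 5 for each row, row after row: the gripper's target within -1 to 1 (shut at 1, half-way at 0, fully open at -1), then the shift along the world's x, y, z in mm, then the turn about the world's z in degrees. A call has 1 to 12 rows; each row shifts and turns the pose as measured when the row begins; what a row does not reach is not made up. A row lasts 1/12 s, in which the tool goes at most 41.7 mm and 7.16 degrees, less where a joint would pass 70% of its speed; a pose out of reach is approached as far as the arm can. A call with a gripper value outside its range is refused whole. The fingers move at their own pace and stop on an object; "newtons" is the grip in N (left out, the last holds). Time passes only in rows, so rows that do not move let the fingers close. It gives the time, the measured TCP pose, the force and the opening at its end, in the units of the state.
- readout.state(): the state, without advancing time (a new reading comes with each control period).
- grab_frame(name): name is "scene" or "top" or "wrist"; returns the picture (384x512x3 uint8, red, green, blue); there is no depth.
- calibration(name): a dict with "K" (3x3 intrinsics, pixels), "T" (4x4, takes a point from camera to world coordinates); the wrist camera has in their place "T_tool_cam" (4x4, takes a point from camera to tool coordinates, whose origin is the TCP and whose axes are the tool frame's). Camera axes: x right, y up, looking along -z (the intrinsics and any distortion apply to the point x, -y, -z); pixel columns grow to the right and rows downward; lengths in m; the calibration is good to about 2 mm. The wrist camera is an equidistant fisheye: a pixel r from the principal point sees the ray r / f radians off the axis. A picture is of the moment at which its call begins: read the wrist's pose just before it. calibration takes no time and is no camera call.
- hand_in(): hands the job in, once; it reports no verdict.
Trained networks look in the newest picture that a camera, given by its name, has taken for a name from the list of things; names that differ only in an ending like _2 or _b are one class to them, and where a whole thing is asked for, a point or a joint stands for the part that bears it (a point fixed in the world has none). Each returns a list of dicts, best first, with "confidence" (0 to 1); they miss things now and then, are a little off and sometimes report something else, mostly with a low value. They report only what shows in the picture. A call takes as long as a camera call.
- regions_of(thing, camera): "region" (384x512 bool, what is visible of it) and "rect" ([left, top, right, bottom] in pixels, round what is visible of it).
The state is a dict: "time": time; "q": joint angles; "dq": joint speeds; "tau": joint torques, N m; "tcp_pos": TCP position; "tcp_rot": TCP orientation; "wrist_force": force on the tool from outside, world axes, zero at the start; "torque": the same for the moment, N m; "finger_gap": opening from 0.0 (shut) to 1.0 (fully open).
Only numpy, scipy, OpenCV 4.12 (cv2) and the standard library are available. Lean on these libraries where they do the work, as an engineer would, in place of code of your own. Each camera call takes 0.05 s, during which the arm holds its last target.

## Working session

There is one attempt and no reset: what is moved stays moved. The work goes in short steps, Python scripts to look and compute and a tool call to move; the robot and the scene stay as the last step left them, time stands still between calls to the robot, and variables do not carry over. Pictures are saved under pics/ and viewed, and the job is handed in when it is done.

Besides the shell and the picture viewer there is one more tool, called after "Emit:" in YAML: its name, and indented under it one key for each argument. move_arm: Moves the arm, as the interface text tells. Its arguments: {"type":"object","properties":{"series":{"type":"array","items":{"type":"number"}},"newtons":{"type":"number"}},"required":["series"]}

```bash
mkdir -p pics; cat > h.py <<'E'
import numpy as np, cv2
from rig import readout, grab_frame, calibration, hand_in, regions_of
def save(name,fn):
    im=grab_frame(name); cv2.imwrite('pics/'+fn,im[:,:,::-1]); return im
def proj(P,cam):
    c=calibration(cam); T=np.linalg.inv(c['T']); p=T[:3,:3]@np.array(P)+T[:3,3]
    q=c['K']@np.array([p[0],-p[1],-p[2]]); return q[:2]/q[2]
def ray(uv,cam):
    c=calibration(cam); d=np.linalg.inv(c['K'])@np.array([uv[0],uv[1],1.]); d=np.array([d[0],-d[1],-d[2]])
    return c['T'][:3,3], c['T'][:3,:3]@d
def atz(uv,cam,z):
    o,d=ray(uv,cam); return o+d*(z-o[2])/d[2]
E
python3 - <<'E'
from h import *
np.set_printoptions(precision=4,suppress=True)
s=readout.state(); print(s['tcp_pos'],s['tcp_rot'],s['time'],s['finger_gap'])
for c in ['scene','top']:
    save(c,c+'0.png'); k=calibration(c); print(k)
    for t in ['winder','pawl_ball','handle_top','core','glue_stick','label_roll','stamp','disc_centre','pawl']:
        try:
            r=regions_of(t,c)
            for x in r[:2]:
                ys,xs=np.nonzero(x['region']); print(c,t,round(x['confidence'],2),x['rect'],xs.mean(),ys.mean())
        except Exception as e: print(t,e)
E
```

```text
[ 0.2216 -0.5839  0.2438] [ 2.0238  0.3728 -2.0246] 0.0 0.9998826483151902
{'K': array([[397.4553,   0.    , 256.8892],
       [  0.    , 397.4553, 190.2257],
       [  0.    ,   0.    ,   1.    ]]), 'T': array([[ 0.0101, -0.8584,  0.5128,  1.0322],
       [ 0.9999,  0.0035, -0.0138, -0.0743],
       [ 0.0101,  0.5129,  0.8584,  0.7767],
       [ 0.    ,  0.    ,  0.    ,  1.    ]])}
scene winder 0.97 [186.0, 143.1, 320.9, 242.4] 251.66781024488347 191.4235182775346
scene pawl_ball 0.61 [269.5, 146.1, 302.1, 178.8] 282.202416918429 162.6404833836858
scene handle_top 0.58 [199.9, 154.6, 281.2, 227.0] 238.41860465116278 191.58955962394853
scene core 0.65 [228.8, 167.2, 246.6, 195.3] 238.36599423631125 182.1729106628242
scene glue_stick 0.69 [143.1, 196.0, 164.1, 227.0] 154.46620046620046 211.8111888111888
scene label_roll 0.68 [269.2, 219.1, 310.1, 267.3] 289.44237175216523 244.25383077948035
scene label_roll 0.26 [223.2, 254.4, 252.7, 282.7] 236.82189781021899 270.94744525547446
scene stamp 0.93 [221.2, 257.0, 251.1, 282.3] 236.62519936204146 271.3732057416268
scene stamp 0.42 [184.0,
[... 923 characters left out ...]
1103202846 210.83274021352312
top glue_stick 0.53 [377.2, 169.9, 399.3, 186.0] 386.3931623931624 177.32478632478632
top label_roll 0.93 [207.3, 116.7, 255.7, 163.3] 233.0810810810811 139.37530712530713
top label_roll 0.37 [275.8, 99.7, 308.5, 126.3] 291.0524691358025 113.6820987654321
top stamp 0.92 [276.2, 97.5, 309.5, 126.2] 290.58035714285717 113.42261904761905
top disc_centre 0.56 [193.2, 150.7, 358.1, 289.5] 272.94461816413036 219.35730664998957
top disc_centre 0.5 [278.3, 99.8, 308.5, 123.4] 291.1761978361669 114.03091190108192
top pawl 0.9 [214.0, 224.1, 250.0, 243.3] 232.63662790697674 231.63662790697674
top pawl 0.34 [208.5, 115.1, 260.3, 164.3] 233.39963054187191 140.00923645320196
```

```bash
python3 - <<'E'
import cv2
a=cv2.imread('pics/scene0.png'); cv2.imwrite('pics/scene0c.png',cv2.resize(a[120:300,120:340],None,fx=3.5,fy=3.3,interpolation=cv2.INTER_CUBIC)[:600,:800])
a=cv2.imread('pics/top0.png'); cv2.imwrite('pics/top0c.png',cv2.resize(a[90:300,170:420],None,fx=3,fy=2.8,interpolation=cv2.INTER_CUBIC)[:600,:800])
E
```

```text
(no output)
```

View pics/scene0c.png

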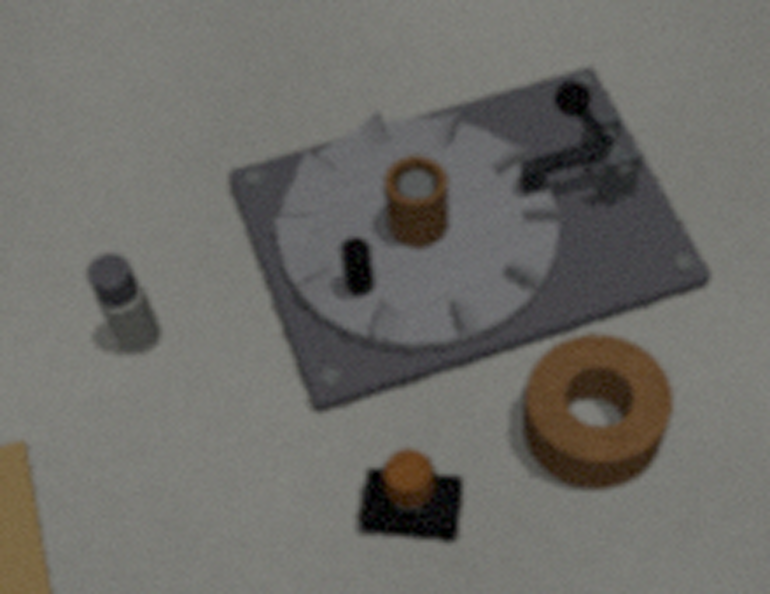

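View pics/top0c.png

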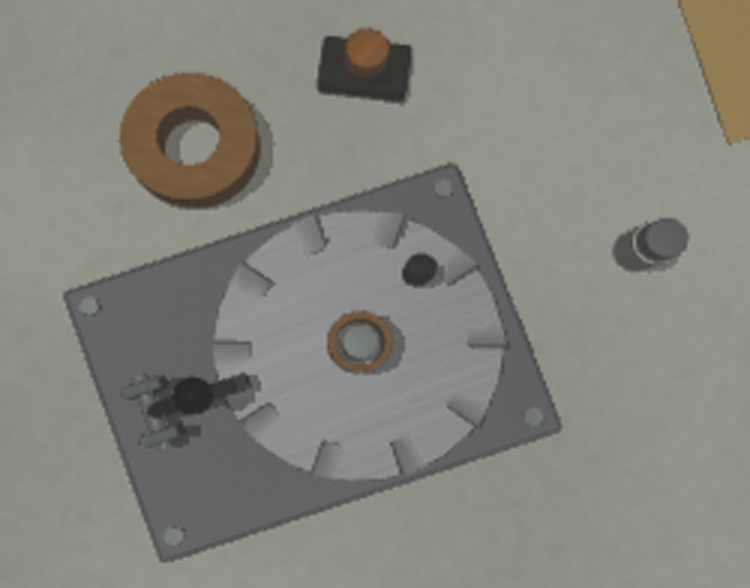

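View pics/top0.png

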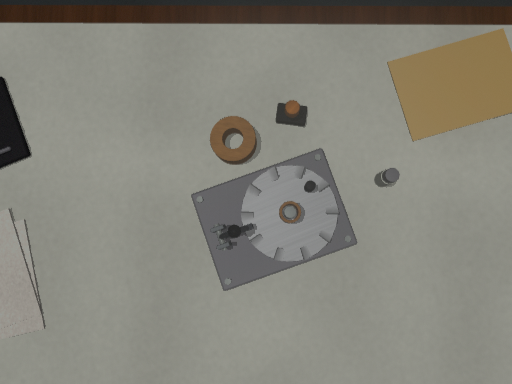

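The top view shows the winder with its disc near (290,212) and the pawl at the left near (232,232). The handle is at (310,187). The label roll (233,140) and stamp (292,113) stand on the far side, and the glue stick (388,177) to the right. Next I fit the winder pose.

```bash
cat >> h.py <<'E'
def W(p,x):  # winder mm -> world
    c,s=np.cos(x[2]),np.sin(x[2]); p=np.array(p)/1000
    return np.array([x[0]+c*p[0]-s*p[1], x[1]+s*p[0]+c*p[1], p[2]])
E
python3 - <<'E'
from h import *
from scipy.optimize import least_squares
np.set_printoptions(precision=4,suppress=True)
top=np.array([(65,293),(457,165),(560,428),(162,560)])/[3,2.8]+[170,90]
sc=np.array([(592,70),(232,175),(318,408),(708,280)])/[3.5,3.3]+[120,120]
# winder corners: top-left in top image = +y,+x
ct=[(95,162,16),(95,-100,16),(-95,-100,16),(-95,162,16)]
cs=[(-95,162,16),(-95,-100,16),(95,-100,16),(95,162,16)]
h=[58*np.cos(-np.pi/3),58*np.sin(-np.pi/3),80]
obs=[('top',c,o,1) for c,o in zip(ct,top)]+[('scene',c,o,1) for c,o in zip(cs,sc)]
obs+=[('top',(0,98,123),(192/3+170,396/2.8+90),1),('scene',(0,98,123),(572/3.5+120,98/3.3+120),1)]
def f(x,sel=None):
    return np.concatenate([proj(W(p,x),c)-o for c,p,o,w in obs if sel in(None,c)])
for sel in ['top','scene',None]:
    r=least_squares(f,[0.55,-0.14,0.3],args=(sel,)); print(sel,r.x); print(r.fun.reshape(-1,2).round(1).tolist())
x=r.x; np.save('x.npy',x)
for n,p in dict(disc=(0,0,30),handle=h,ball=(0,98,123),ballover=(0,167,120),hinge=(0,130,55)).items():
    print(n,W(p,x),proj(W(p,x),'top'),proj(W(p,x),'scene'))
print('handle seen top',(420/3+170,268/2.8+90),'scene',(355/3.5+120,245/3.3+120))
for n,uv,z in [('stamp',(290.6,113.4),.03),('roll',(233,139.4),.05),('glue',(389,175),.088)]: print(n,atz(uv,'top',z))
E
```

```text
top [ 0.5766 -0.1032  0.3583]
[[-1.4, -0.7], [0.1, -1.7], [1.5, 1.1], [-0.8, 1.5], [0.4, -0.3]]
scene [ 0.5827 -0.1     0.3603]
[[0.4, -1.2], [-1.7, -0.8], [-0.9, 0.6], [2.1, -0.4], [0.2, 1.1]]
None [ 0.5787 -0.1019  0.3594]
[[-2.1, -1.7], [-0.6, -2.8], [0.8, -0.1], [-1.4, 0.4], [-0.5, -2.5], [-2.4, -2.3], [-1.8, -1.3], [1.0, -2.0], [-0.3, -1.5], [-0.8, -0.5]]
disc [ 0.5787 -0.1019  0.03  ] [288.602 211.758] [238.8277 187.3861]
handle [ 0.6235 -0.1387  0.08  ] [311.0981 185.2786] [219.6747 193.5338]
ball [ 0.5442 -0.0102  0.123 ] [233.6526 229.899 ] [282.6442 149.1972]
ballover [0.5199 0.0544 0.12  ] [194.2588 243.8852] [313.0109 140.6171]
hinge [0.533  0.0198 0.055 ] [219.8615 235.7578] [293.9627 163.6   ]
handle seen top (310.0, 185.71428571428572) scene (221.42857142857144, 194.24242424242425)
stamp [ 0.761  -0.1029  0.03  ]
roll [0.7071 0.0012 0.05  ]
glue [ 0.6427 -0.2703  0.088 ]
```

```bash
python3 - <<'E'
from h import *
from scipy.spatial.transform import Rotation as R
s=readout.state(); print(R.from_rotvec(s['tcp_rot']).as_matrix().round(3), s['time'])
x=np.load('x.npy')
for p in [(0,98,123),(0,60,123),(0,140,123)]: print(W(p,x))
E
```

```text
[[ 0.     0.355 -0.935]
 [-0.    -0.935 -0.355]
 [-1.     0.    -0.   ]] 1.0
[ 0.54420869 -0.01016979  0.123     ]
[ 0.55757371 -0.04574192  0.123     ]
[0.52943683 0.02914678 0.123     ]
```

Emit:
move_arm:
  series: [1, 22, 34, 0, 0, 1, 22, 34, 0, 0, 1, 22, 34, 0, 0, 1, 22, 34, 0, 0, 1, 22, 34, 0, 0, 1, 22, 34, 0, 0, 1, 22, 34, 0, 0, 1, 22, 34, 0, 0, 1, 22, 34, 0, 0, 1, 22, 34, 0, 0, 1, 22, 34, 0, 0, 1, 22, 34, 0, 0]
  newtons: 20

```text
time: 2.0
tcp_pos: [0.4826, -0.1697, 0.2461]
tcp_rot: [2.031, 0.344, -2.032]
wrist_force: [0.3, -0.9, 0.5]
finger_gap: 0.135
```

Emit:
move_arm:
  series: [1, 21, 31, 0, 0, 1, 21, 31, 0, 0, 1, 21, 31, 0, 0, 1, 10, 16, 0, 0, 1, 0, 0, 0, 0, 1, 0, 0, 0, 0]

```text
time: 2.5
tcp_pos: [0.562, -0.0437, 0.2472]
tcp_rot: [2.03, 0.359, -2.021]
wrist_force: [0.0, 0.2, -0.2]
finger_gap: 0.01
```

```bash
python3 - <<'E'
from h import *
save('wrist','w1.png'); 
s=readout.state(); print(s['tcp_pos'],s['tcp_rot'],s['wrist_force'],s['finger_gap'],s['time'])
print(calibration('wrist'))
E
```

```text
[ 0.56185864 -0.0439012   0.24727819] [ 2.03035647  0.35893484 -2.02129987] [ 0.66381163  0.01312706 -0.09592354] 0.003358241814337537 2.55
{'K': array([[297.31863964,   0.        , 257.4847335 ],
       [  0.        , 297.31863964, 192.70954058],
       [  0.        ,   0.        ,   1.        ]]), 'T_tool_cam': array([[-2.43543788e-04,  2.81035667e-01, -9.59697293e-01,
        -1.40921196e-01],
       [ 9.99999746e-01,  7.10880767e-04, -4.55986235e-05,
         2.14709394e-04],
       [ 6.69415509e-04, -9.59697061e-01, -2.81035768e-01,
        -7.64518529e-02],
       [ 0.00000000e+00,  0.00000000e+00,  0.00000000e+00,
         1.00000000e+00]])}
```

View pics/w1.png

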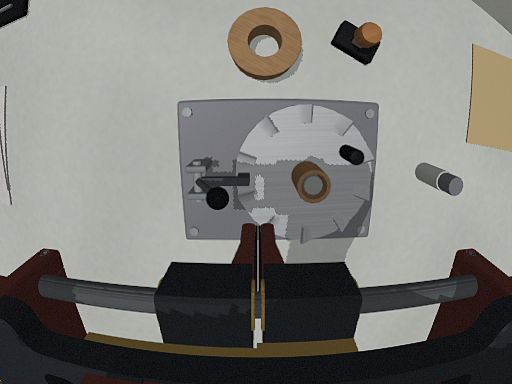

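The wrist view shows the shut fingertips at (257,228), the ball at (217,198), the plate corners near (178,102) and (379,101), and the handle end at (345,150). I'll check these against the fit.

```bash
cat >> h.py <<'E'
from scipy.spatial.transform import Rotation as R
def projw(P,pos,rot):
    c=calibration('wrist'); T=np.eye(4); T[:3,:3]=R.from_rotvec(rot).as_matrix(); T[:3,3]=pos
    M=np.linalg.inv(T@c['T_tool_cam']); p=M[:3,:3]@np.array(P)+M[:3,3]; v=np.array([p[0],-p[1],-p[2]])
    th=np.arctan2(np.hypot(v[0],v[1]),v[2]); k=c['K']
    return k[:2,2]+k[0,0]*th*v[:2]/np.hypot(v[0],v[1])
E
python3 - <<'E'
from h import *
from scipy.optimize import least_squares
np.set_printoptions(precision=4,suppress=True)
pos=[0.56186,-0.0439,0.24728];rot=[2.03036,.35893,-2.0213]
x=np.load('x.npy')
a=-np.pi/3
pts={'c++':((95,162,16),(178,102)),'c+-':((95,-100,16),(379,101)),'ball':((0,98,123),(217,198)),'core':((0,0,85),(314,187)),'c-+':((-95,162,16),(181,240))}
f=lambda x:np.concatenate([projw(W(p,x),pos,rot)-o for p,o in pts.values()])
print(f(x).reshape(-1,2)); r=least_squares(f,x); print(r.x); print(r.fun.reshape(-1,2))
for xx in (x,r.x): print(projw(W((58*np.cos(a),58*np.sin(a),80),xx),pos,rot))
m=(x+r.x)/2; np.save('x.npy',m)
t=np.array(pos[:2])-m[:2]; c,s=np.cos(m[2]),np.sin(m[2]); print('tcp in winder',c*t[0]+s*t[1],-s*t[0]+c*t[1])
im=cv2.imread('pics/w1.png'); cv2.imwrite('pics/w1c.png',cv2.resize(im[90:250,170:400],None,fx=3.4,fy=3.4,interpolation=cv2.INTER_CUBIC))
E
```

```text
[[-2.7063 -1.6983]
 [-0.4279  1.2666]
 [-0.7325 -1.0742]
 [-1.2514 -1.007 ]
 [ 3.3278 -0.4374]]
[ 0.578  -0.1027  0.3569]
[[-2.1587 -1.3774]
 [ 0.0382  2.1405]
 [-0.2019 -0.4501]
 [-0.852  -0.232 ]
 [ 3.5226 -0.1422]]
[357.3841 159.0953]
[357.7925 159.9903]
tcp in winder 0.005014618531868438 0.060461306563559934
```

View pics/w1c.png

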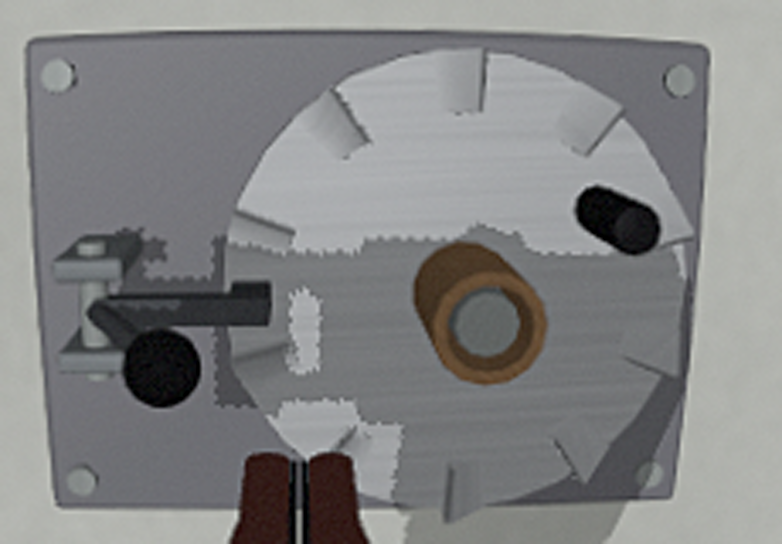

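Emit:
move_arm:
  series: [1, -2, -9, -10, 0, 1, 0, 0, -35, 0, 1, 0, 0, -35, 0, 1, 0, 0, -30, 0, 1, 0, 0, -5, 0, 1, 0, 0, 0, 0]

```text
time: 3.05
tcp_pos: [0.5554, -0.0678, 0.1286]
tcp_rot: [2.038, 0.338, -2.025]
wrist_force: [0.7, -0.1, 0.5]
finger_gap: 0.003
```

Emit:
move_arm:
  series: [1, 5, 6, 0, 0, 1, 0, 9, 0, 0, 1, -3, 8, 0, 0, 1, 0, 0, 0, 0]

```text
time: 3.38
tcp_pos: [0.5587, -0.0466, 0.1326]
tcp_rot: [2.044, 0.33, -2.024]
wrist_force: [-0.5, 0.6, 0.2]
finger_gap: 0.009
```

```bash
cat >> h.py <<'E'
def tw(p=None):
    m=np.load('x.npy'); p=readout.state()['tcp_pos'] if p is None else p
    t=np.array(p[:2])-m[:2]; c,s=np.cos(m[2]),np.sin(m[2]); return np.array([c*t[0]+s*t[1],-s*t[0]+c*t[1],p[2]-.022])*1000
E
python3 - <<'E'
from h import *
print(tw().round(1),readout.state()['wrist_force'])
a=save('scene','s2.png'); cv2.imwrite('pics/s2c.png',cv2.resize(a[100:270,150:350,::-1],None,fx=3.5,fy=3.5,interpolation=cv2.INTER_CUBIC))
E
```

```text
[  1.1  59.  110.6] [-0.51439498  0.58736254  0.15823322]
```

View pics/s2c.png

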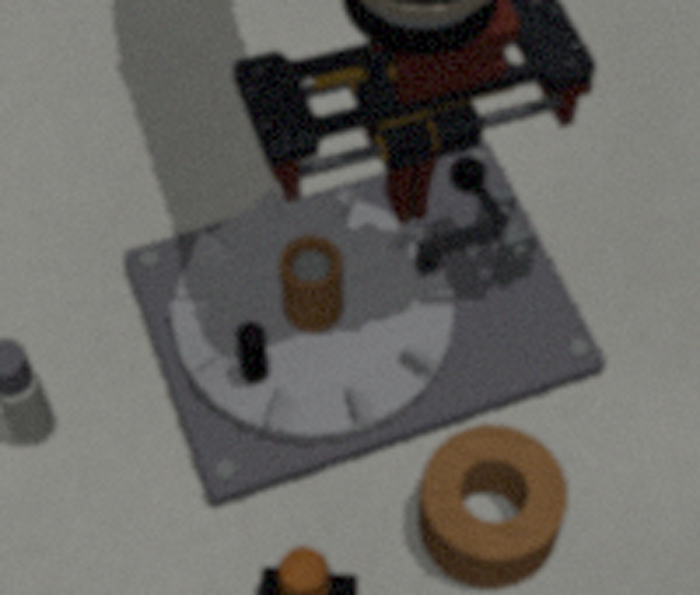

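The finger stands on the disc side of the ball (ball at about (467,172) in the crop) and nothing is touching. I push towards +y of the winder.

Emit:
move_arm:
  series: [1, -4, 10, 0, 0, 1, -4, 10, 0, 0, 1, -4, 10, 0, 0, 1, -4, 9, 0, 0, 1, -4, 9, 0, 0, 1, 0, 0, 0, 0]

```text
time: 3.93
tcp_pos: [0.538, 0.0069, 0.1357]
tcp_rot: [2.048, 0.33, -2.016]
wrist_force: [-0.4, 0.1, 0.4]
finger_gap: 0.002
```

```bash
python3 - <<'E'
from h import *
print(tw().round(1),readout.state()['wrist_force'])
a=save('scene','s3.png'); cv2.imwrite('pics/s3c.png',cv2.resize(a[100:270,150:350,::-1],None,fx=3.5,fy=3.5,interpolation=cv2.INTER_CUBIC))
E
```

```text
[  0.5 116.4 113.7] [-0.41917751  0.1373313   0.41930259]
```

View pics/s3c.png

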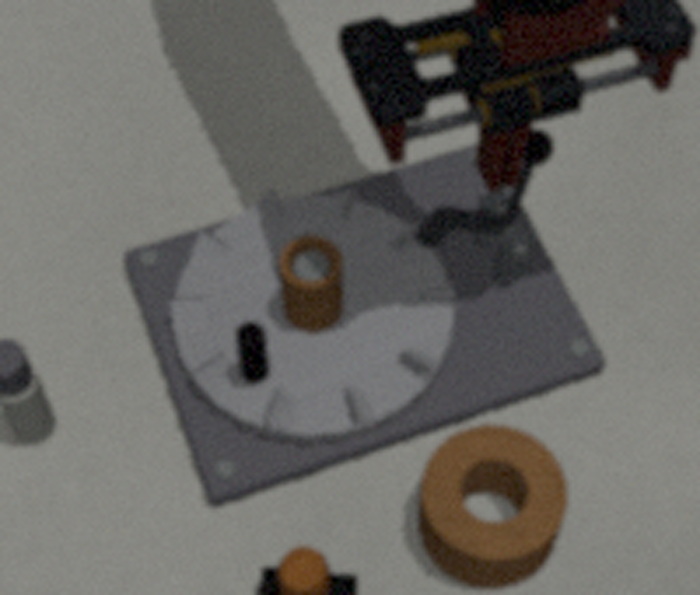

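The ball is now at crop (538,147), roughly over the hinge. I push a little further.

Emit:
move_arm:
  series: [1, -4, 10, 0, 0, 1, -2, 5, 0, 0, 1, 0, 0, 0, 0, 1, 0, 0, 0, 0]

```text
time: 4.32
tcp_pos: [0.5316, 0.0223, 0.1354]
tcp_rot: [2.047, 0.329, -2.016]
wrist_force: [0.0, 0.0, -0.3]
finger_gap: 0.007
```

```bash
python3 - <<'E'
from h import *
print(tw().round(1),readout.state()['wrist_force'])
x=np.load('x.npy'); 
for y,z in [(141,129),(167,120)]: print((proj(W((0,y,z),x),'scene')-[150,100])*3.5)
a=save('scene','s4.png'); cv2.imwrite('pics/s4c.png',cv2.resize(a[100:270,150:350,::-1],None,fx=3.5,fy=3.5,interpolation=cv2.INTER_CUBIC))
E
```

```text
[-1.000e-01  1.330e+02  1.134e+02] [ 0.00496891  0.03378161 -0.31276195]
[531.85695024 144.89993672]
[570.01647126 141.99608005]
```

View pics/s4c.png

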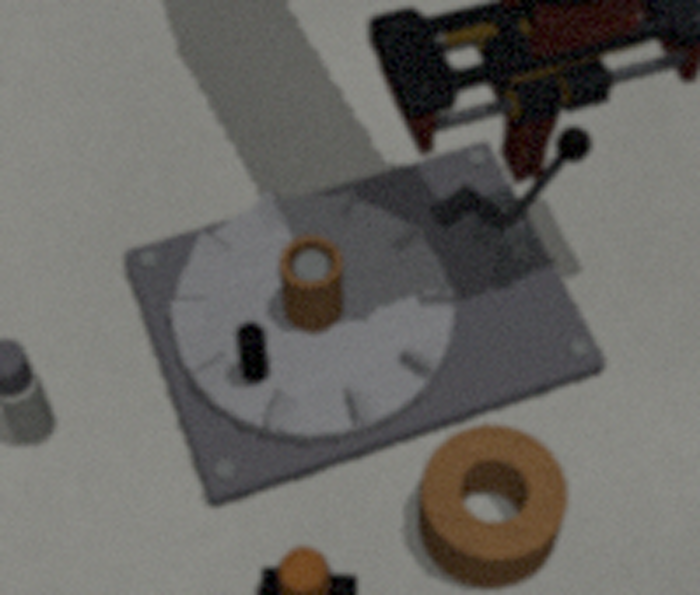

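The pawl is thrown over, with the ball at (574,145) against a predicted (570,142). Next I lift and move to the handle's +x side.

Emit:
move_arm:
  series: [1, 0, 0, 35, 0, 1, 10, -15, 10, 0, 1, 21, -26, 0, 0, 1, 21, -26, 0, 0, 1, 21, -26, 0, 0, 1, 21, -26, 0, 0, 1, 21, -25, 0, 0, 1, 8, -10, 0, 0, 1, 0, 0, 0, 0]

```text
time: 5.12
tcp_pos: [0.658, -0.143, 0.1823]
tcp_rot: [2.045, 0.326, -2.017]
wrist_force: [-0.3, -0.0, 0.4]
finger_gap: 0.007
```

```bash
python3 - <<'E'
from h import *
s=readout.state();print(tw().round(1),s['wrist_force'],s['tcp_pos'],s['tcp_rot'])
a=save('wrist','w5.png');
x=np.load('x.npy');b=-np.pi/3
print(projw(W((58*np.cos(b),58*np.sin(b),80),x),s['tcp_pos'],s['tcp_rot']))
E
```

```text
[ 60.3 -66.  160.3] [-0.2787903  -0.00623335  0.36044616] [ 0.65802315 -0.14298714  0.18231495] [ 2.04472528  0.32578891 -2.0168329 ]
[237.87526566 233.69871671]
```

View pics/w5.png

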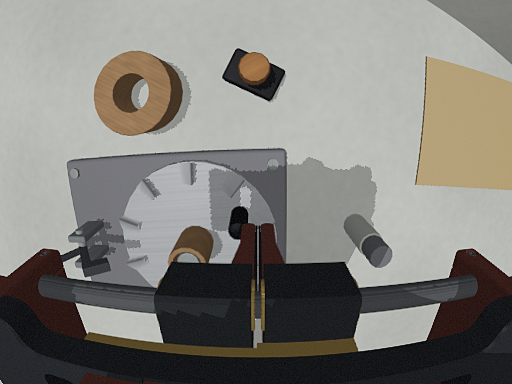

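The handle's black post shows at (238,222), as predicted, just beyond and left of the fingertips. I shift and lower beside it.

Emit:
move_arm:
  series: [1, -3, 9, 0, 0, 1, 0, 0, -30, 0, 1, 0, 0, -30, 0, 1, 0, 0, -25, 0, 1, 0, 0, -12, 0, 1, 0, 0, 0, 0]

```text
time: 5.67
tcp_pos: [0.6504, -0.1212, 0.0849]
tcp_rot: [2.045, 0.338, -2.012]
wrist_force: [-0.5, -0.2, -0.3]
finger_gap: 0.003
```

```bash
python3 - <<'E'
from h import *
s=readout.state();print(tw().round(1),s['wrist_force'])
a=save('scene','s6.png'); cv2.imwrite('pics/s6c.png',cv2.resize(a[100:270,150:350,::-1],None,fx=3.5,fy=3.5,interpolation=cv2.INTER_CUBIC))
E
```

```text
[ 60.8 -43.   62.9] [-0.46525411 -0.19714053 -0.33812724]
```

View pics/s6c.png

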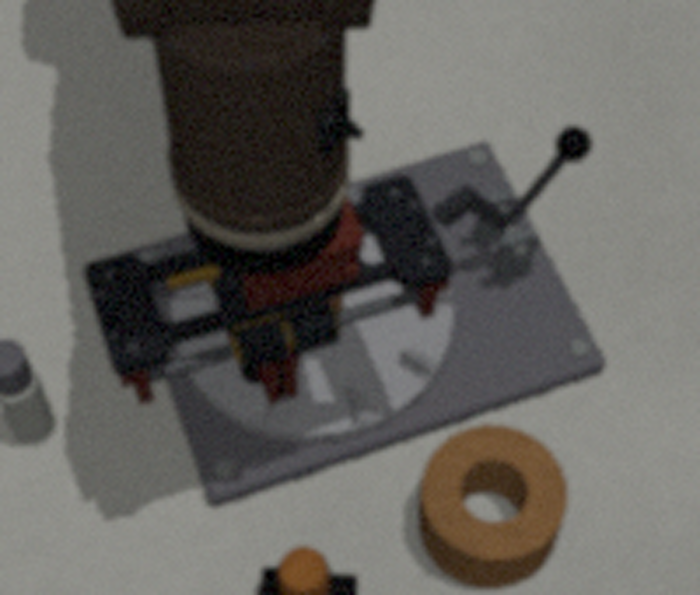

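Emit:
move_arm:
  series: [1, 4, -10, -5, 0, 1, -5, -3, -3, 0, 1, -7, -3, 0, 0, 1, -7, -3, 0, 0, 1, -7, -2, 0, 0, 1, -6, -2, 0, 0, 1, -3, -1, 0, 0, 1, 0, 0, 0, 0]

```text
time: 6.38
tcp_pos: [0.621, -0.1478, 0.0856]
tcp_rot: [2.057, 0.332, -1.996]
wrist_force: [0.4, 0.5, 0.2]
finger_gap: 0.005
```

```bash
python3 - <<'E'
from h import *
s=readout.state();print(tw().round(1),s['wrist_force'])
a=save('scene','s7.png'); cv2.imwrite('pics/s7c.png',cv2.resize(a[100:270,150:350,::-1],None,fx=3.5,fy=3.5,interpolation=cv2.INTER_CUBIC))
save('wrist','w7.png')
E
```

```text
[ 24.  -57.6  63.6] [0.37308636 0.4871997  0.21024404]
```

View pics/w7.png

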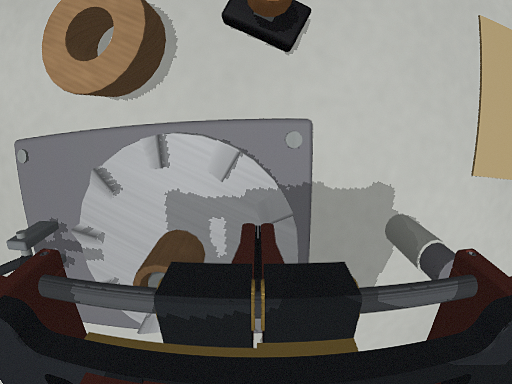

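View pics/s7c.png

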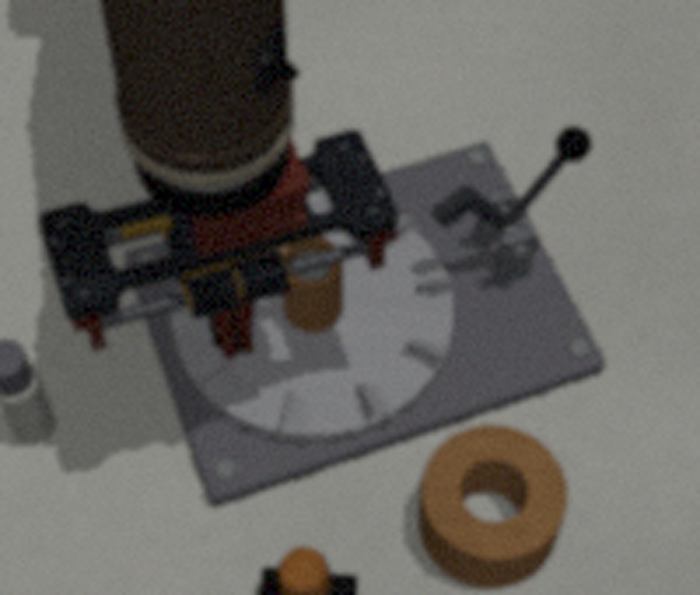

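The disc has turned: the teeth moved and the handle is hidden behind the finger. I continue about 11 mm.

Emit:
move_arm:
  series: [1, -5, -2, 0, 0, 1, -4, 0, 0, 0, 1, 0, 0, 0, 0, 1, 0, 0, 0, 0]

```text
time: 6.82
tcp_pos: [0.6123, -0.1486, 0.0855]
tcp_rot: [2.057, 0.335, -1.994]
wrist_force: [0.9, -0.8, 0.5]
finger_gap: 0.006
```

```bash
python3 - <<'E'
from h import *
s=readout.state();print(tw().round(1),s['wrist_force'])
E
```

```text
[ 15.6 -55.3  63.5] [ 0.90395281 -0.77629815  0.54116339]
```

Emit:
move_arm:
  series: [1, 7, 3, 0, 0, 1, 8, 3, 0, 0, 1, 0, 0, 40, 0, 1, 0, 0, 40, 0, 1, -9, 18, 25, 0, 1, -17, 34, 0, 0, 1, -17, 34, 0, 0, 1, -17, 34, 0, 0, 1, -17, 34, 0, 0, 1, -17, 34, 0, 0, 1, -16, 30, 0, 0, 1, 0, 0, 0, 0]

```text
time: 7.82
tcp_pos: [0.5176, 0.0888, 0.1937]
tcp_rot: [2.059, 0.34, -1.998]
wrist_force: [-0.1, 0.9, 0.9]
finger_gap: 0.01
```

```bash
python3 - <<'E'
from h import *
s=readout.state();print(tw().round(1),s['wrist_force'],s['tcp_pos'],s['tcp_rot'])
a=save('top','t8.png'); cv2.imwrite('pics/t8c.png',cv2.resize(a[130:300,180:400,::-1],None,fx=3.5,fy=3.5,interpolation=cv2.INTER_CUBIC))
a=save('scene','s8.png'); cv2.imwrite('pics/s8c.png',cv2.resize(a[100:270,150:350,::-1],None,fx=3.5,fy=3.5,interpolation=cv2.INTER_CUBIC))
x=np.load('x.npy')
for w in (-.4,-.48,-.55,-.628,-.7,-.77,-.86):
    b=-np.pi/3+w; P=W((58*np.cos(b),58*np.sin(b),80),x); print(w,(proj(P,'top')-[180,130])*3.5,(proj(P,'scene')-[150,100])*3.5)
E
```

```text
[ 10.  200.3 171.7] [-0.12475702  0.93835021  0.87999285] [0.51755687 0.08878251 0.19365232] [ 2.05873104  0.34013798 -1.99807103]
-0.4 [488.91274062 230.9589294 ] [219.51790504 300.6056964 ]
-0.48 [492.87955713 239.54053221] [216.47485302 294.53555069]
-0.55 [495.78058469 247.28990492] [214.31033868 289.07571989]
-0.628 [498.3673765  256.14108987] [212.45606684 282.8654206 ]
-0.7 [500.13699637 264.46888059] [211.27185687 277.04786031]
-0.77 [501.27859945 272.66816902] [210.60844683 271.34437866]
-0.86 [501.89769687 283.29366923] [210.46162442 263.98903888]
```

View pics/t8c.png

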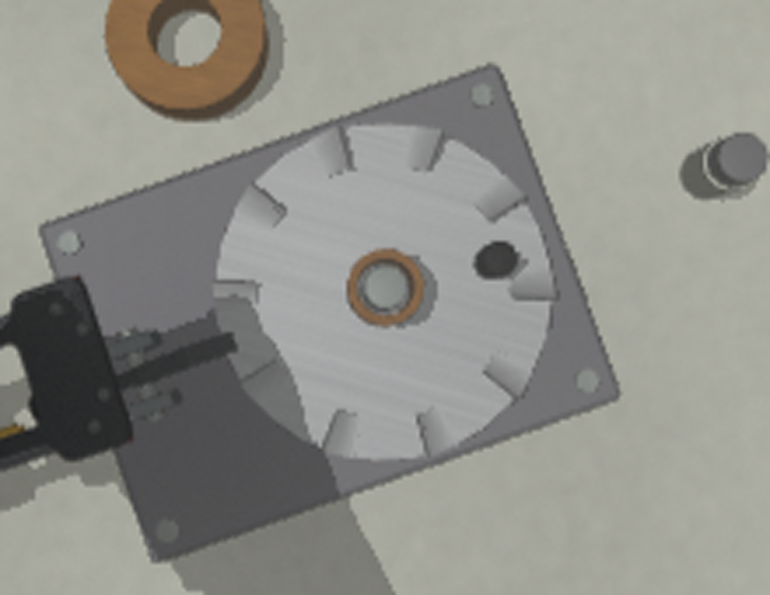

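View pics/s8c.png

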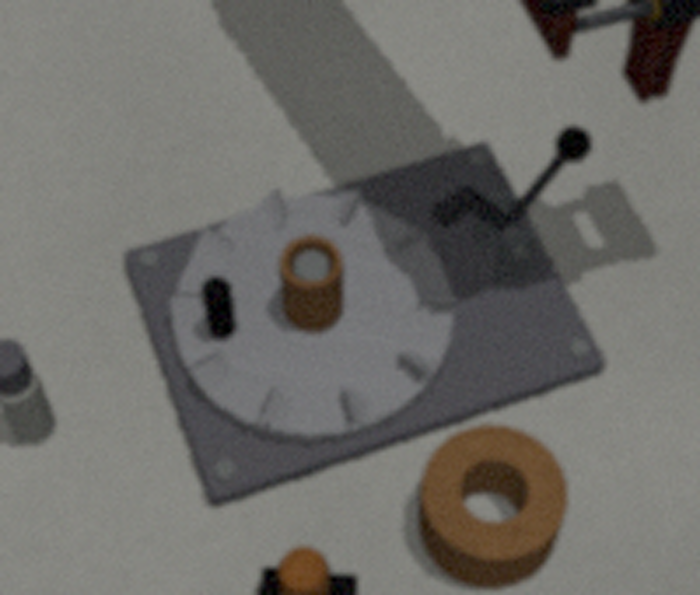

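The handle top is at scene-crop (216,286) and about (495,257) in the top crop, which puts the wheel at about -0.6 rad. The teeth pattern is also nearly back on its original places. I lower behind the ball.

Emit:
move_arm:
  series: [1, -11, 6, 0, 0, 1, 0, 0, -25, 0, 1, 0, 0, -20, 0, 1, 0, 0, -8, 0, 1, 0, 0, 0, 0]

```text
time: 8.33
tcp_pos: [0.5114, 0.0864, 0.1398]
tcp_rot: [2.067, 0.324, -2.0]
wrist_force: [0.6, 0.0, 0.5]
finger_gap: 0.002
```

```bash
python3 - <<'E'
from h import *
s=readout.state();print(tw().round(1),s['wrist_force'])
a=save('scene','s9.png'); cv2.imwrite('pics/s9c.png',cv2.resize(a[100:270,150:350,::-1],None,fx=3.5,fy=3.5,interpolation=cv2.INTER_CUBIC))
E
```

```text
[  3.4 200.2 117.8] [0.58239963 0.04385409 0.54294523]
```

View pics/s9c.png

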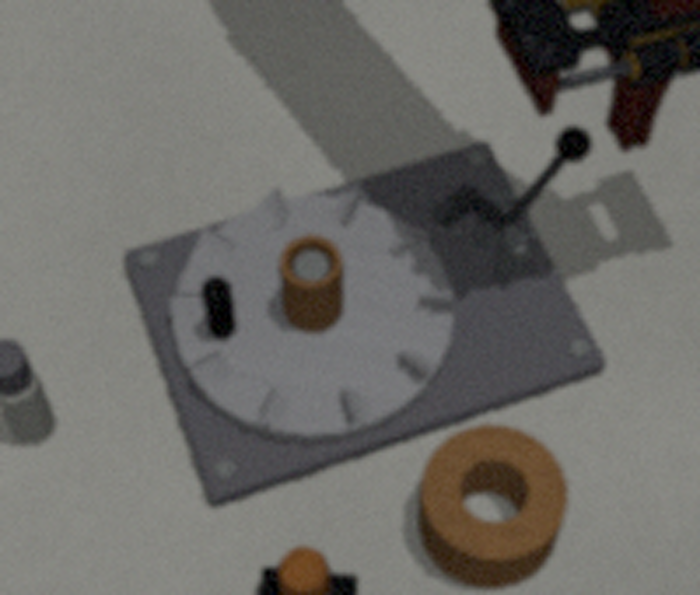

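The fingertip is to the right of the ball (ball at (573,144), fingertip at (628,145)). I lower 8 mm and push towards the disc.

Emit:
move_arm:
  series: [1, 0, 0, -8, 0, 1, 2, -8, 0, 0, 1, 3, -9, 0, 0, 1, 4, -9, 0, 0, 1, 4, -9, 0, 0, 1, 4, -9, 0, 0, 1, 2, -5, 0, 0, 1, 0, 0, 0, 0]

```text
time: 9.05
tcp_pos: [0.5356, 0.0296, 0.1355]
tcp_rot: [2.075, 0.319, -1.996]
wrist_force: [1.1, -0.1, -0.2]
finger_gap: 0.006
```

```bash
python3 - <<'E'
from h import *
s=readout.state();print(tw().round(1),s['wrist_force'])
a=save('scene','s10.png'); cv2.imwrite('pics/s10c.png',cv2.resize(a[100:270,150:350,::-1],None,fx=3.5,fy=3.5,interpolation=cv2.INTER_CUBIC))
E
```

```text
[  6.1 138.5 113.5] [ 1.09901277 -0.09863514 -0.20334772]
```

View pics/s10c.png

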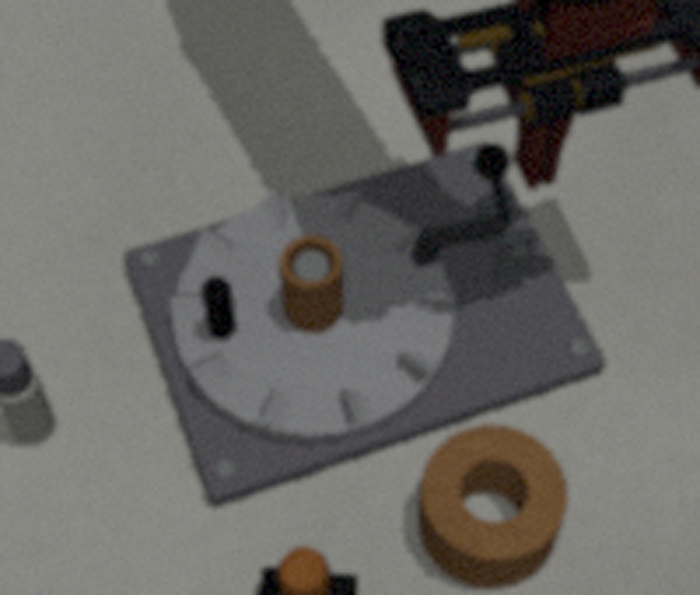

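The ball is at (491,160) compared with (467,172) at the start, so the pawl is either still falling or sitting on a tooth. I back off and look again.

Emit:
move_arm:
  series: [1, -4, 9, 0, 0, 1, -4, 10, 0, 0, 1, -2, 5, 0, 0, 1, 0, 0, 0, 0]

```text
time: 9.43
tcp_pos: [0.5237, 0.0576, 0.1355]
tcp_rot: [2.075, 0.321, -1.997]
wrist_force: [0.1, -0.4, -0.1]
finger_gap: 0.006
```

```bash
python3 - <<'E'
from h import *
s=readout.state();print(tw().round(1),s['wrist_force'])
a=save('scene','s11.png'); cv2.imwrite('pics/s11c.png',cv2.resize(a[100:270,150:350,::-1],None,fx=3.5,fy=3.5,interpolation=cv2.INTER_CUBIC))
x=np.load('x.npy')
for p in (0,.05,.1,.2,.25):
    a=-np.arctan2(32,68)+p; print(p,(proj(W((0,130+75*np.sin(a),55+75*np.cos(a)),x),'scene')-[150,100])*3.5)
E
```

```text
[  4.8 168.9 113.5] [ 0.06343968 -0.36922006 -0.10930615]
0 [463.76017395 172.0209097 ]
0.05 [469.34157121 168.79143919]
0.1 [475.02246909 165.7023217 ]
0.2 [486.61256237 159.98395889]
0.25 [492.48586092 157.37274501]
```

View pics/s11c.png

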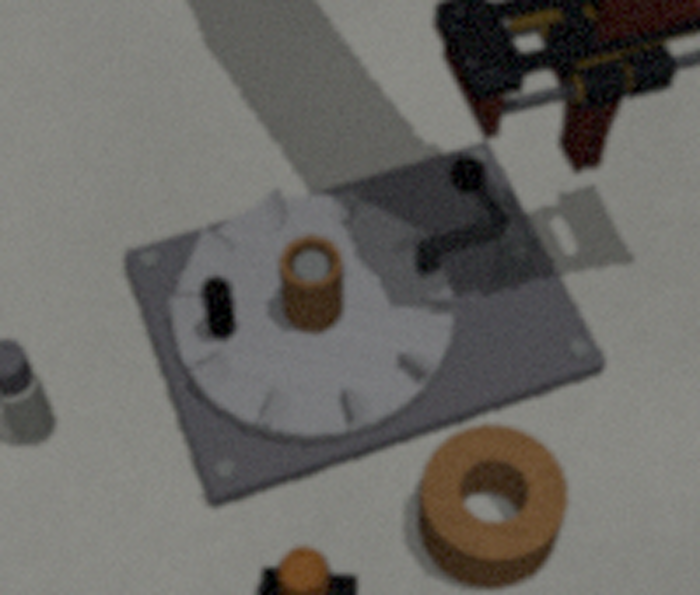

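The ball is back at (467,172), its exact starting position, so the pawl is down. I retreat up and away, then do a final comparison.

Emit:
move_arm:
  series: [1, -10, 20, 15, 0, 1, -10, 20, 25, 0, 1, -10, 20, 30, 0, 1, -20, 20, 10, 0, 1, -20, 20, 0, 0, 1, -20, 20, 0, 0, 1, 0, 0, 0, 0, 1, 0, 0, 0, 0]

```text
time: 10.15
tcp_pos: [0.4279, 0.1841, 0.2194]
tcp_rot: [2.074, 0.325, -1.993]
wrist_force: [1.0, -1.2, -0.1]
finger_gap: 0.007
```

```bash
python3 - <<'E'
from h import *
from scipy.ndimage import label
s=readout.state();print(tw().round(1),s['wrist_force'])
a=save('scene','s12.png'); t=save('top','t12.png'); cv2.imwrite('pics/t12c.png',cv2.resize(t[90:300,170:420,::-1],None,fx=3,fy=2.8,interpolation=cv2.INTER_CUBIC))
def blob(fn,x0,x1,y0,y1,th=45):
    im=cv2.GaussianBlur(cv2.imread('pics/'+fn),(3,3),0)[y0:y1,x0:x1].max(2); m=im<th; ys,xs=np.nonzero(m); return xs.mean()+x0,ys.mean()+y0,m.sum()
print('ball scene',blob('scene0.png',274,290,140,156),blob('s12.png',274,290,140,156))
print('ball top',blob('top0.png',222,246,222,242),blob('t12.png',222,246,222,242))
for c,fn in (('scene','scene0'),('top','top0')):
  for th in ['core','glue_stick','label_roll','stamp','pawl']:
    r=regions_of(th,c)
    if r: ys,xs=np.nonzero(r[0]['region']); print(c,th,round(r[0]['confidence'],2),xs.mean().round(1),ys.mean().round(1))
E
```

```text
[-40.5 321.  197.4] [ 1.02481008 -1.17951277 -0.08729733]
ball scene (np.float64(283.6521739130435), np.float64(149.9673913043478), np.int64(92)) (np.float64(283.61538461538464), np.float64(150.01098901098902), np.int64(91))
ball top (np.float64(233.53), np.float64(231.03), np.int64(100)) (np.float64(233.7), np.float64(230.7875), np.int64(80))
scene core 0.84 238.6 181.7
scene glue_stick 0.65 154.3 211.7
scene label_roll 0.97 289.8 244.6
scene stamp 0.64 236.6 271.3
scene pawl 0.55 283.4 163.0
top core 0.6 289.7 211.4
top glue_stick 0.91 386.3 177.1
top label_roll 0.8 232.9 139.9
top stamp 0.71 290.8 113.8
top pawl 0.77 233.7 231.7
```

View pics/t12c.png

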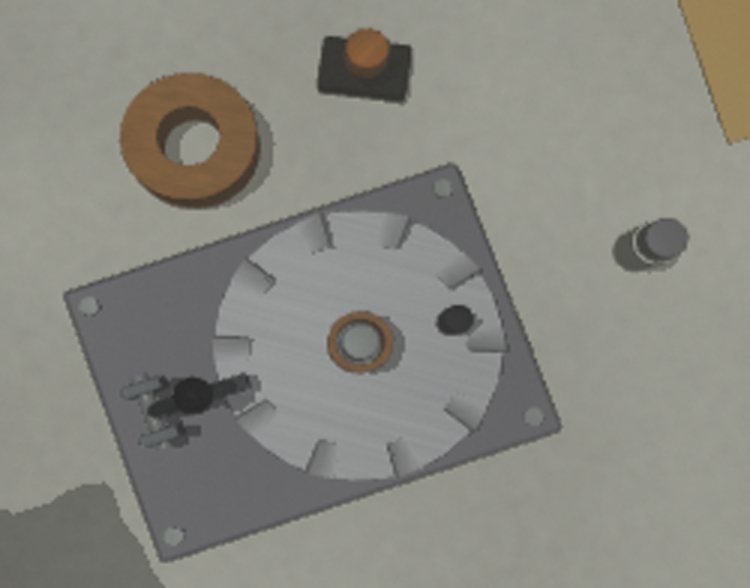

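The top view shows the pawl down at its start position (ball at crop (192,396)). The handle is one notch round at (455,320), and the core and the other things have not moved.

```bash
python3 -c "
from rig import hand_in; print(hand_in())"
```

```text
the job is handed in; nothing more can be done
None
```

I threw the pawl over with the shut fingertips and pushed the handle to turn the disc back one notch. I then tipped the pawl down into the next gap, backed the arm clear and handed the job in at about 10 s.

- **Pawl:** the ball is back within 0.3 px of its starting position in both the scene and top cameras, which means fully down.
- **Disc:** from the handle and teeth in the pictures I estimate the wheel at about -0.6 rad. There is no direct joint reading to confirm that.
- **Core, label roll, stamp and glue stick:** all within about 1 px of where they started.
- **Contact:** the arm was well clear of the winder, and wrist forces read about 1 N or less at every check.

Two things did not agree perfectly. The winder positions fitted from the top and scene cameras differed by about 6 mm, so I used a combined fit with the wrist camera. Right after the last push the ball looked as if the pawl might be on a tooth. The next look, 0.4 s later, showed it had dropped fully in.

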